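# Open the culture-dish box

### The arm

A 6-joint arm with a two-finger parallel gripper is mounted at the origin on the work surface. World frame = base frame: x ahead of the robot, y to its left, z up, the work surface at z = 0. Lengths are in m, angles in rad, forces in N, time in s.
With the tool pointing down it reaches from about 0.25 to 0.775 m from the base axis. Payload 4 kg.
Tool frame: the origin (TCP) lies between the finger pads; the fingertips stand robot.nose_length ahead of it and the grasp point (between the pads) is the TCP (robot.nose_length is the distance from the TCP to the fingertips, in m); x points along the fingers, y is the direction in which the jaws open and shut, and the axes are right-handed (so a half turn about x gives the same grasp; the last joint's range is limited). The gripper opens to 85 mm and grips with 20 to 120 N. Pads are 22 mm wide; open, the fingers measure 114 mm over their backs; the gripper's body (76 mm by 85 mm) begins 54 mm behind the grasp point. The pads swing forward as they close: fully open they stand 13 mm farther back than shut.
Start: joints at [-1.383, 0.087, 1.371, -0, 1.684, -0.103], TCP at [0.158, -0.527, 0.25] pointing down, gripper open.
Joint ranges: [-3.1, 3.1], [-0.76, 2.03], [0.27, 2.55], [-1.08, 4.22], [0.17, 2.65], [-2.57, 2.57]. Speed limits (rad/s): [2.79, 2.79, 3.14, 3.14, 3.14, 3.14].

### API

Orientations are given as a unit quaternion [x, y, z, w].
In Python, from cell import robot gives the robot as it stands.
- The arm moves only by the tool servo_tool, never from a script. Its argument "series" is a list that holds one entry, the list of rows, each a list of 7 numbers: the closure in counts, from 0 (fully open) to 255 (shut), then the shift along the tool's x, y, z in units of 30 mm (1.0 is 30 mm), then the turn, a rotation vector about the tool's x, y, z in rad. In form: [[[jaw, tx, ty, tz, rx, ry, rz], ...]]. A call has 1 to 8 rows; each row shifts and turns the commanded pose from where the row before left it, along the tool's axes as they then stand; what a row does not reach is not made up. A row lasts 1/12 s, in which the tool goes at most 41.7 mm and 7.16 degrees, less where a joint would pass 70% of its speed; a pose out of reach is approached as far as the arm can. A call is refused whole if a number of a shift passes 1 or a number of a turn 0.125, either way. A call with a gripper value outside its range is refused whole. The fingers move at their own pace and stop on an object; "grip_force" is the grip in N (left out, the last holds). Time passes only in rows, so rows that do not move let the fingers close. It gives the time, the measured TCP pose, the force and the opening at its end, in the units of the state.
- robot.get_obs(): the state, without advancing time (a new reading comes with each control period).
- robot.read_camera(name): name is "side" or "top"; returns the picture (420x560x3 uint8, red, green, blue); there is no depth.
- robot.camera_params(name): a dict with "camera_matrix" (3x3 intrinsics, pixels), "cam_to_world" (4x4, takes a point from camera to world coordinates). Camera axes: x right, y down, z forward; pixel columns grow to the right and rows downward; lengths in m; the calibration is good to about 2 mm. A picture is of the moment at which its call begins. camera_params takes no time and is no camera call.
- robot.hand_in(): hands the job in, once; it reports no verdict.
The state is a dict: "time_s": time; "joints": joint angles; "joint_velocities": joint speeds; "effort": joint torques, N m; "eef_pos": TCP position; "orientation": TCP orientation; "force": force on the tool from outside, world axes, zero at the start; "wrist_torque": the same for the moment, N m; "opening": finger opening in m.
Only numpy, scipy, OpenCV 4.12 (cv2) and the standard library are available. Lean on these libraries where they do the work, as an engineer would, in place of code of your own. Each camera call takes 0.05 s, during which the arm holds its last target.

### The job

Slide the cover of the large dish box fully open towards the robot and let go. Its black thumb catch may or may not be holding the cover, and nothing shows which: try the cover, and if it will not come, push the catch all the way across to its other end and pull again. Leave the small dish box where it stands.

Things in the scene. Friction and masses are not known exactly. Their poses are not given: they have to be found in the camera images.
- dishbox_handle (a point): Centre of the round dark bar handle (12 mm thick, 44 mm long along y, a leg at each end) on the cover of the large metal dish box, 26 mm above the cover's face. The box is 200 x 150 mm, fixed; the cover's face is 64 mm above the bench. The cover opens along this point's -x axis (towards the robot) and carries handle and catch along. z is up.
- dishbox_thumb (a point): Centre of the black upright thumb catch on the same cover, 80 mm behind the handle: 18 mm along x, 14 mm along y, its top 12 mm above this point and 34 mm above the cover's face. Slides 28 mm along +y in its slot (1.5 N), stays where left. Found at the -y end, 14 mm off the box's middle line; pushed across, it stands 14 mm to the +y side.
- dishbox_cover (a joint): How far the large box's cover is open, in m: 0 shut, 0.080 at its stop; slides with 2 N. The catch's hidden bolt holds it with the catch at one end of its slot and anywhere between, and frees it only in the last 6 mm at the other end; which end frees it differs from box to box and cannot be seen. A held cover still shifts 2 to 5 mm, then stops dead.
- smallbox_handle (a point): Middle of the bar handle of the small loose metal dish box, 120 x 100 mm and 51 mm high, no catch; the bar is 77 mm above the bench, 50 mm long along y and 30 mm to the -x side of the box's middle. Not to be moved.

How it is judged:
At the end, for the whole second after the job is handed in: The large box's cover is at rest at least 70 mm open of its 80 mm, and the small box has not been moved by more than 20 mm (value of joint dishbox_cover above 0.07 m and velocity of joint dishbox_cover below 0.01 m/s); the robot touches nothing.
It fails at once if the small dish box is moved by more than 20 mm (distance of smallbox_handle from where it was at the start of the episode above 0.02 m).
It also fails if it takes over 51 s, if anything falls off the work surface, if the arm or the gripper's body presses on something with over 40 N, if the wrist force passes 120 N, or if a joint passes its speed limit or range.

## Working session

There is one attempt and no reset: what is moved stays moved. The work goes in short steps, Python scripts to look and compute and a tool call to move; the robot and the scene stay as the last step left them, time stands still between calls to the robot, and variables do not carry over. Pictures are saved under pics/ and viewed, and the job is handed in when it is done.

Besides the shell and the picture viewer there is one more tool, called after "Request:" by a JSON object that holds its "api" and its "payload". servo_tool: Moves the arm, as the interface text tells. Its arguments: {"type":"object","properties":{"series":{"type":"array","items":{"type":"array","items":{"type":"array","items":{"type":"number"}}}},"grip_force":{"type":"number"}},"required":["series"]}

```bash
ls; mkdir -p pics
python3 - <<'E'
from cell import robot
import cv2
o=robot.get_obs()
for k in o: print(k,o[k])
print(robot.nose_length)
for n in("top","side"):
    p=robot.camera_params(n);print(n,p)
    cv2.imwrite(f"pics/{n}0.png",robot.read_camera(n)[:,:,::-1])
E
```

```text
pics
time_s 0.0
joints [-1.38311648e+00  8.79997327e-02  1.37231433e+00 -3.92180613e-05
  1.68363902e+00 -1.03111793e-01]
joint_velocities [ 8.68030557e-04  2.61985660e-04  4.84864216e-04  1.56704802e-03
 -2.19479512e-05  1.78124499e-03]
effort [ 2.93458936e-05 -3.51873279e+01 -3.13267243e+01 -1.46082657e-04
  1.10030884e-02 -1.19727571e-05]
eef_pos [ 0.15757803 -0.52643824  0.24908419]
orientation [-0.69959653 -0.10328013  0.69969462 -0.10161371]
force [-0.57272631  1.01991112 -0.10276647]
wrist_torque [0.02249825 0.01939175 0.00300201]
opening 0.08564908193869067
0.019
top {'camera_matrix': array([[513.90446981,   0.        , 275.36644914],
       [  0.        , 513.90446981, 206.84251236],
       [  0.        ,   0.        ,   1.        ]]), 'cam_to_world': array([[ 0.01043737, -0.9981809 ,  0.05937967,  0.5515224 ],
       [-0.99949493, -0.00863174,  0.03058402, -0.02197836],
       [-0.03001583, -0.05966889, -0.99776684,  0.95776956],
       [ 0.        ,  0.        ,  0.        ,  1.        ]])}
side {'camera_matrix': array([[408.65528078,   0.        , 281.77429116],
       [  0.        , 408.65528078, 203.51218343],
       [  0.        ,   0.        ,   1.        ]]), 'cam_to_world': array([[-7.50831681e-01, -4.82083007e-01,  4.51495029e-01,
         2.64880578e-01],
       [-6.60493260e-01,  5.47331956e-01, -5.13980918e-01,
         3.43948874e-01],
       [ 6.63808817e-04, -6.84122580e-01, -7.29366749e-01,
         6.27741745e-01],
       [ 0.00000000e+00,  0.00000000e+00,  0.00000000e+00,
         1.00000000e+00]])}
```

View pics/top0.png

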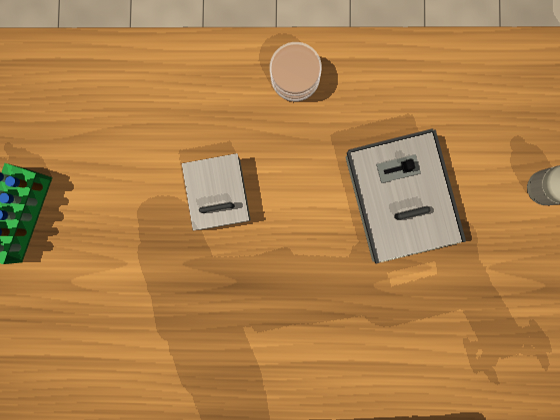

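View pics/side0.png

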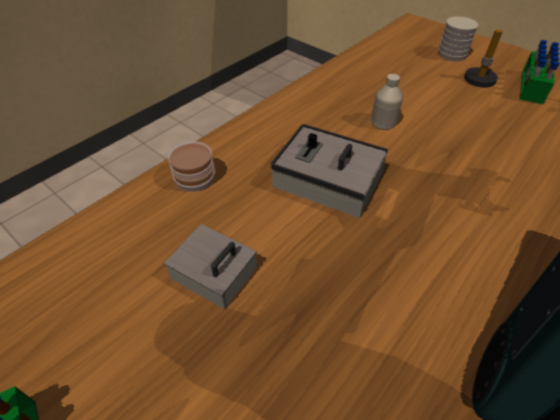

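Run:
```python
import cv2
a=cv2.imread("pics/top0.png")[120:270,340:480]
cv2.imwrite("pics/top0c.png",cv2.resize(a,None,fx=4,fy=4,interpolation=cv2.INTER_CUBIC))
a=cv2.imread("pics/side0.png")[120:220,260:400]
cv2.imwrite("pics/side0c.png",cv2.resize(a,None,fx=5,fy=5,interpolation=cv2.INTER_CUBIC))
```

```text
(no output)
```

View pics/top0c.png

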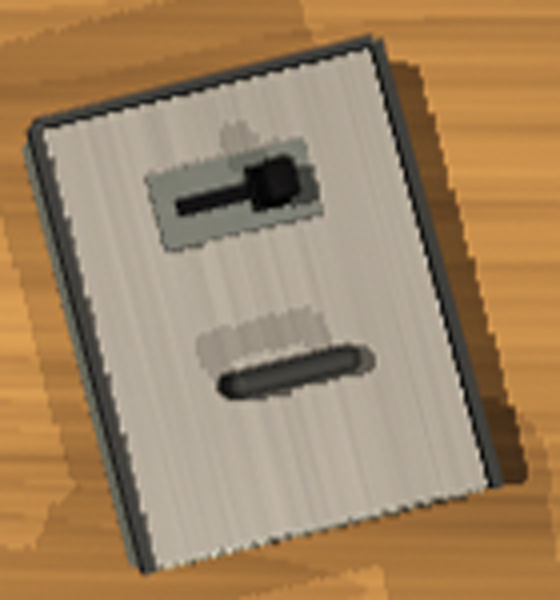

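View pics/side0c.png

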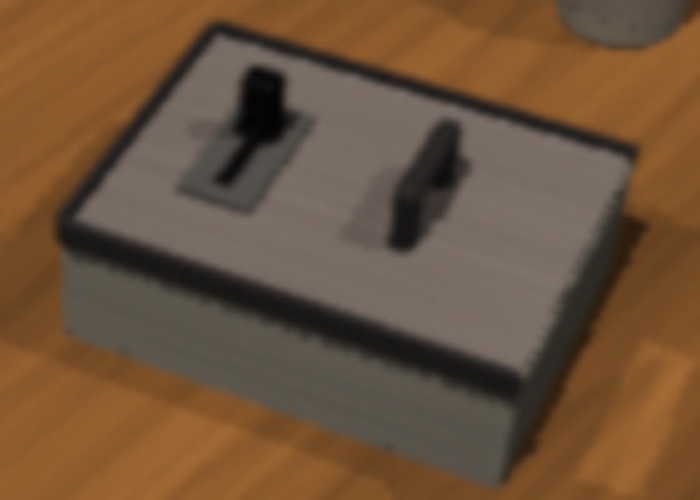

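```bash
cat > h.py <<'E'
import numpy as np
from cell import robot
from scipy.spatial.transform import Rotation as R
def ray(n,u,v,z):
    p=robot.camera_params(n);T=p["cam_to_world"]
    d=T[:3,:3]@np.linalg.inv(p["camera_matrix"])@[u,v,1]
    c=T[:3,3];return c+d*(z-c[2])/d[2]
def proj(n,P):
    p=robot.camera_params(n);T=p["cam_to_world"]
    q=p["camera_matrix"]@(T[:3,:3].T@(np.array(P)-T[:3,3]));return q[:2]/q[2]
E
python3 - <<'E'
from h import *
c=lambda x,y,z:ray("top",340+(x-1.5)/4,120+(y-1.5)/4,z)
a=c(220,387,.092);b=c(362,355,.092)
print("handle",a,b,(a+b)/2,"yax deg",np.degrees(np.arctan2(*(a-b)[[1,0]])))
print("catch",c(275,178,.098))
for q in [(40,125),(378,40),(492,485),(150,570)]: print(c(*q,.064))
s=lambda x,y,z:ray("side",260+(x-2)/5,120+(y-2)/5,z)
print("side handle",s(453,125,.094),s(408,190,.094))
print("side catch",s(265,75,.098))
o=robot.get_obs();print(R.from_quat(o["orientation"]).as_matrix().round(3))
E
```

```text
handle [ 0.58878089 -0.19543758  0.092     ] [ 0.60271813 -0.25448659  0.092     ] [ 0.59574951 -0.22496208  0.092     ] yax deg 103.28037554973018
catch [ 0.67616307 -0.21736662  0.098     ]
[ 0.70377133 -0.12333183  0.064     ]
[ 0.7418931  -0.26993106  0.064     ]
[ 0.54894518 -0.31693219  0.064     ]
[ 0.51088196 -0.17085175  0.064     ]
side handle [ 0.59942358 -0.25144758  0.094     ] [ 0.58923817 -0.20542799  0.094     ]
side catch [ 0.67572368 -0.22216043  0.098     ]
[[-0.     0.287 -0.958]
 [ 0.002 -0.958 -0.287]
 [-1.    -0.002 -0.   ]]
```

Request:
{"api": "servo_tool", "payload": {"series": [[[255, 0, 0, 0, 0.052, 0, 0], [255, 0, -0.3, -0.8, 0, 0, 0], [255, 0, -0.3, -0.8, 0, 0, 0], [255, 0, -0.3, -0.8, 0, 0, 0], [255, 0, -0.3, -0.8, 0, 0, 0], [255, 0, -0.3, -0.8, 0, 0, 0], [255, 0, -0.3, -0.8, 0, 0, 0], [255, 0, -0.3, -0.8, 0, 0, 0]]], "grip_force": 60}}

```text
time_s: 0.77
eef_pos: [0.3068, -0.4249, 0.2497]
orientation: [-0.702, -0.085, 0.702, -0.084]
force: [0.4, 0.2, 0.2]
opening: 0.0003
```

Request:
{"api": "servo_tool", "payload": {"series": [[[255, 0, -0.3, -0.8, 0, 0, 0], [255, 0, -0.3, -0.8, 0, 0, 0], [255, 0, -0.3, -0.8, 0, 0, 0], [255, 0, -0.3, -0.8, 0, 0, 0], [255, 0, -0.3, -0.8, 0, 0, 0], [255, 0, -0.3, -0.8, 0, 0, 0], [255, 0, -0.3, -0.8, 0, 0, 0], [255, 0, 0, 0, 0, 0, 0]]]}}

```text
time_s: 1.43
eef_pos: [0.4572, -0.3221, 0.2494]
orientation: [0.702, 0.087, -0.701, 0.085]
force: [0.7, -0.6, 0.0]
opening: -0.0002
```

```bash
cat >> h.py <<'E'
H0=np.array([.596,-.226,.09])
def rep(tgt=None):
    o=robot.get_obs();M=R.from_quat(o["orientation"]).as_matrix()
    a=np.radians(13.8);L=np.array([[np.cos(a),np.sin(a),0],[-np.sin(a),np.cos(a),0],[0,0,1]])
    p=np.array(o["eef_pos"])
    print("t",round(o["time_s"],2),"tcp",p.round(4),"local rel handle mm",(L@(p-H0)*1000).round(1),"F local",(L@o["force"]).round(1),"open",round(o["opening"],4))
    print("yaw of -z",np.degrees(np.arctan2(-M[1,2],-M[0,2])).round(2),"down",M[:,0].round(3))
    if tgt is not None: print("tool units",(M.T@(H0+L.T@(np.array(tgt)/1000)-p)/.03).round(2))
E
python3 -c "
from h import *
rep([30,0,60])"
```

```text
t 1.43 tcp [ 0.4572 -0.3221  0.2494] local rel handle mm [-157.7  -60.2  159.4] F local [ 0.5 -0.8  0. ] open -0.0002
yaw of -z 13.97 down [ 0.001  0.003 -1.   ]
tool units [ 3.33 -1.98 -6.26]
```

Request:
{"api": "servo_tool", "payload": {"series": [[[255, 0, -0.3, -0.9, 0, 0, 0], [255, 0, -0.3, -0.9, 0, 0, 0], [255, 0, -0.3, -0.9, 0, 0, 0], [255, 0, -0.3, -0.9, 0, 0, 0], [255, 0, -0.3, -0.9, 0, 0, 0], [255, 0, -0.3, -0.9, 0, 0, 0], [255, 0, -0.18, -0.86, 0, 0, 0], [255, 0, 0, 0, 0, 0, 0]]]}}

```text
time_s: 2.1
eef_pos: [0.6255, -0.2203, 0.2482]
orientation: [-0.702, -0.087, 0.702, -0.085]
force: [-1.2, 0.3, -0.8]
opening: -0.0001
```

Request:
{"api": "servo_tool", "payload": {"series": [[[255, 0.8, 0, 0, 0, 0, 0], [255, 0.8, 0, 0, 0, 0, 0], [255, 0.8, 0, 0, 0, 0, 0], [255, 0.8, 0, 0, 0, 0, 0], [255, 0, 0, 0, 0, 0, 0], [255, 0, 0, 0, 0, 0, 0]]]}}

```text
time_s: 2.6
eef_pos: [0.621, -0.2231, 0.1521]
orientation: [-0.7, -0.085, 0.704, -0.083]
force: [-0.4, -0.7, 0.0]
opening: 0.0001
```

```bash
python3 -c "
from h import *
import cv2
rep([30,0,3])
for n in('top','side'):
    cv2.imwrite(f'pics/{n}1.png',robot.read_camera(n)[:,:,::-1])
a=cv2.imread('pics/side1.png')[80:220,260:440]
b=cv2.imread('pics/top1.png')[120:260,330:510]
cv2.imwrite('pics/c1.png',cv2.resize(cv2.hconcat([a,b]),None,fx=2.2,fy=2.2,interpolation=cv2.INTER_CUBIC))"
```

```text
t 2.6 tcp [ 0.621  -0.2231  0.1521] local rel handle mm [25.  -3.2 62.1] F local [-0.5 -0.6  0. ] open 0.0001
yaw of -z 13.64 down [-0.005  0.002 -1.   ]
tool units [ 1.97 -0.1  -0.18]
```

View pics/c1.png

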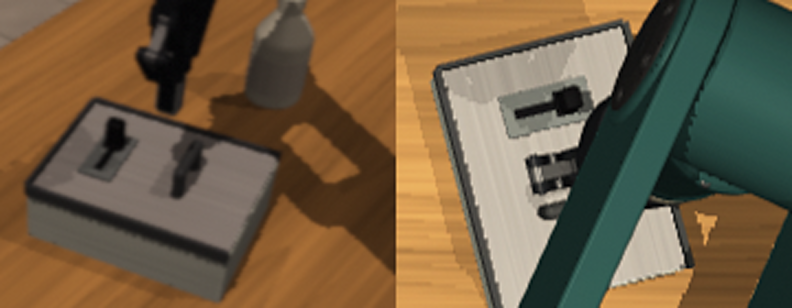

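Request:
{"api": "servo_tool", "payload": {"series": [[[255, 0, -0.1, -0.25, 0, 0, 0], [255, 0.5, 0, 0, 0, 0, 0], [255, 0.5, 0, 0, 0, 0, 0], [255, 0.5, 0, -0.1, 0, 0, 0], [255, 0.4, 0, 0, 0, 0, 0], [255, 0, 0, 0, 0, 0, 0], [255, 0, 0, 0, 0, 0, 0]]]}}

```text
time_s: 3.28
eef_pos: [0.6325, -0.2173, 0.0975]
orientation: [-0.702, -0.084, 0.702, -0.084]
force: [0.3, -0.2, 0.3]
opening: -0.0001
```

```bash
python3 -c "
from h import *
rep([30,0,3])"
```

```text
t 3.28 tcp [ 0.6325 -0.2173  0.0975] local rel handle mm [37.5 -0.3  7.5] F local [ 0.2 -0.3  0.3] open -0.0001
yaw of -z 13.7 down [-0.  0. -1.]
tool units [ 0.15 -0.01  0.25]
```

Request:
{"api": "servo_tool", "payload": {"series": [[[255, 0.12, 0, 0.2, 0, 0, 0], [255, 0, 0, 0.2, 0, 0, 0], [255, 0, 0, 0.15, 0, 0, 0], [255, 0, 0, 0.15, 0, 0, 0], [255, 0, 0, 0.1, 0, 0, 0], [255, 0, 0, 0, 0, 0, 0]]]}}

```text
time_s: 3.78
eef_pos: [0.6085, -0.2236, 0.0945]
orientation: [0.702, 0.084, -0.702, 0.084]
force: [-0.2, -0.4, -1.0]
opening: 0.0
```

```bash
python3 -c "
from h import *
rep([17,0,3])"
```

```text
t 3.78 tcp [ 0.6085 -0.2236  0.0945] local rel handle mm [12.7 -0.7  4.5] F local [-0.3 -0.4 -1. ] open 0.0
yaw of -z 13.64 down [ 0.001 -0.001 -1.   ]
tool units [ 0.05 -0.02 -0.14]
```

Request:
{"api": "servo_tool", "payload": {"series": [[[255, 0, 0, 0.1, 0, 0, 0], [255, 0, 0, 0.1, 0, 0, 0], [255, 0, 0, 0, 0, 0, 0]]]}}

```text
time_s: 4.03
eef_pos: [0.6029, -0.2248, 0.0941]
orientation: [0.702, 0.084, -0.702, 0.084]
force: [0.9, -0.4, 1.0]
opening: 0.0
```

```bash
python3 -c "
from h import *
import cv2
rep([17,0,3])
cv2.imwrite('pics/side2.png',robot.read_camera('side')[:,:,::-1])
a=cv2.imread('pics/side2.png')[80:220,260:440]
cv2.imwrite('pics/c2.png',cv2.resize(a,None,fx=4,fy=4,interpolation=cv2.INTER_CUBIC))"
```

```text
t 4.03 tcp [ 0.6029 -0.2248  0.0941] local rel handle mm [ 7.  -0.5  4.1] F local [ 0.8 -0.6  1. ] open 0.0
yaw of -z 13.67 down [ 0.    -0.001 -1.   ]
tool units [ 0.04 -0.02 -0.33]
```

View pics/c2.png

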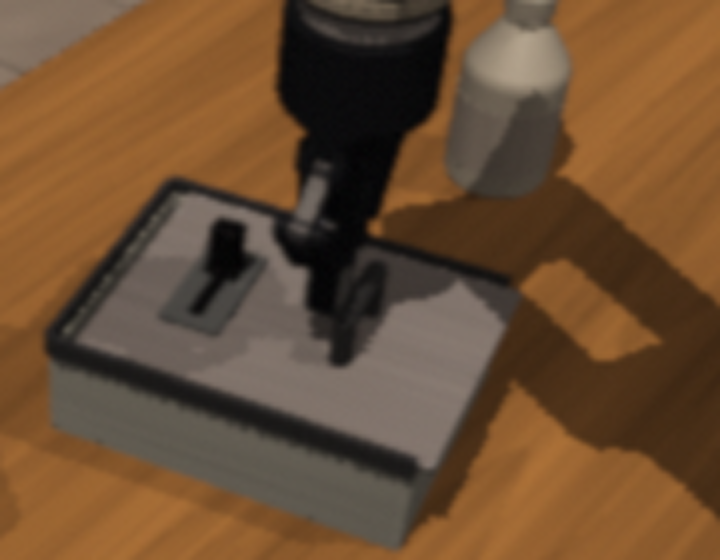

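The fingers are hooked behind the bar, and a dark gap at the cover's rear edge shows that the cover has started to move. The force is still low, so I'll keep pulling in small steps.

Request:
{"api": "servo_tool", "payload": {"series": [[[255, 0, 0, 0.1, 0, 0, 0], [255, 0, 0, 0.1, 0, 0, 0], [255, 0, 0, 0.1, 0, 0, 0], [255, 0, 0, 0, 0, 0, 0]]]}}

```text
time_s: 4.42
eef_pos: [0.5937, -0.2269, 0.0937]
orientation: [-0.702, -0.084, 0.702, -0.084]
force: [1.5, 0.4, 1.1]
opening: 0.0001
```

```bash
python3 -c "
from h import *
rep([17,0,3])"
```

```text
t 4.42 tcp [ 0.5937 -0.2269  0.0937] local rel handle mm [-2.5 -0.3  3.7] F local [1.5 0.  1.1] open 0.0001
yaw of -z 13.66 down [-0.001 -0.    -1.   ]
tool units [ 0.02 -0.01 -0.65]
```

The cover is sliding freely with about 2 N of drag, so the catch isn't holding it. I'll keep pulling to near the stop.

Request:
{"api": "servo_tool", "payload": {"series": [[[255, 0, 0, 0.2, 0, 0, 0], [255, 0, 0, 0.25, 0, 0, 0], [255, 0, 0, 0.25, 0, 0, 0], [255, 0, 0, 0.25, 0, 0, 0], [255, 0, 0, 0.25, 0, 0, 0], [255, 0, 0, 0.2, 0, 0, 0], [255, 0, 0, 0.1, 0, 0, 0], [255, 0, 0, 0, 0, 0, 0]]]}}

```text
time_s: 5.08
eef_pos: [0.5493, -0.2374, 0.0936]
orientation: [-0.702, -0.084, 0.703, -0.084]
force: [-0.3, -0.2, -0.1]
opening: -0.0005
```

Request:
{"api": "servo_tool", "payload": {"series": [[[255, 0, 0, 0.1, 0, 0, 0], [255, 0, 0, 0.1, 0, 0, 0], [255, 0, 0, 0.1, 0, 0, 0], [255, 0, 0, 0, 0, 0, 0]]]}}

```text
time_s: 5.42
eef_pos: [0.5413, -0.2394, 0.0936]
orientation: [-0.702, -0.084, 0.702, -0.084]
force: [0.9, 0.0, -0.1]
opening: -0.0001
```

```bash
python3 -c "
from h import *
rep([-62,0,3])"
```

```text
t 5.42 tcp [ 0.5413 -0.2394  0.0936] local rel handle mm [-56.3   0.1   3.6] F local [ 0.9 -0.2 -0.1] open -0.0001
yaw of -z 13.68 down [-0.001  0.    -1.   ]
tool units [0.02 0.   0.19]
```

Request:
{"api": "servo_tool", "payload": {"series": [[[255, 0, 0, 0.1, 0, 0, 0], [255, 0, 0, 0.1, 0, 0, 0], [255, 0, 0, 0, 0, 0, 0]]]}}

```text
time_s: 5.67
eef_pos: [0.5355, -0.2409, 0.0936]
orientation: [-0.702, -0.084, 0.702, -0.084]
force: [-0.0, 0.3, 0.5]
opening: 0.0003
```

```bash
python3 -c "
from h import *
rep([-62,0,3])"
```

```text
t 5.67 tcp [ 0.5355 -0.2409  0.0936] local rel handle mm [-62.3  -0.1   3.6] F local [0.1 0.3 0.5] open 0.0003
yaw of -z 13.68 down [-0.001  0.    -1.   ]
tool units [ 0.02 -0.   -0.01]
```

Request:
{"api": "servo_tool", "payload": {"series": [[[255, 0, 0, 0.08, 0, 0, 0], [255, 0, 0, 0, 0, 0, 0], [255, 0, 0, 0, 0, 0, 0]]]}}

```text
time_s: 5.92
eef_pos: [0.5349, -0.2411, 0.0937]
orientation: [0.703, 0.084, -0.701, 0.084]
force: [4.8, 1.7, -2.7]
opening: -0.0001
```

```bash
python3 -c "
from h import *
import cv2
rep([17,0,3])
cv2.imwrite('pics/side3.png',robot.read_camera('side')[:,:,::-1])
a=cv2.imread('pics/side3.png')[80:230,240:420]
cv2.imwrite('pics/c3.png',cv2.resize(a,None,fx=4,fy=4,interpolation=cv2.INTER_CUBIC))"
```

```text
t 5.92 tcp [ 0.5349 -0.2411  0.0937] local rel handle mm [-62.9  -0.1   3.7] F local [ 5.1  0.5 -2.7] open -0.0001
yaw of -z 13.69 down [ 0.003  0.001 -1.   ]
tool units [ 0.03 -0.01 -2.66]
```

View pics/c3.png

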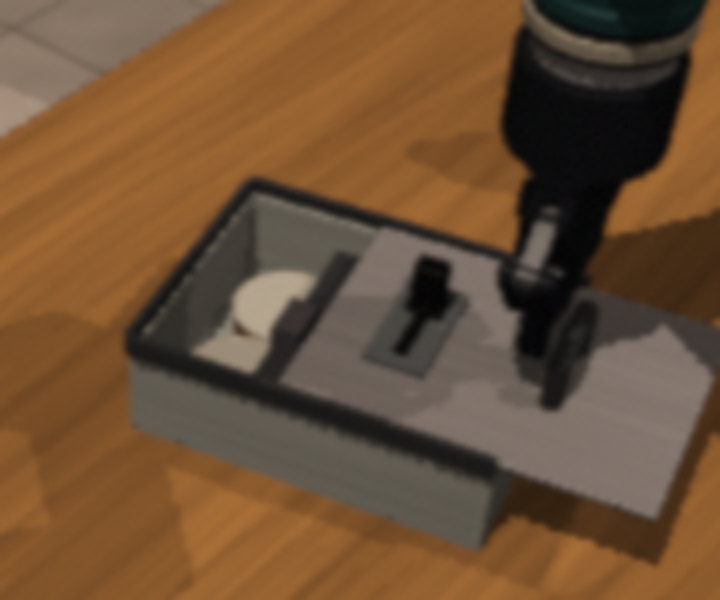

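The cover is on its stop: TCP travel halted at −63 mm and the force rose to 5 N. Now I'll back off 12 mm behind the bar and rise.

Request:
{"api": "servo_tool", "payload": {"series": [[[255, 0, 0, -0.2, 0, 0, 0], [255, 0, 0, -0.2, 0, 0, 0], [255, 0, 0, 0, 0, 0, 0], [255, -0.5, 0, 0, 0, 0, 0], [255, -0.8, 0, 0, 0, 0, 0], [255, -0.8, 0, 0, 0, 0, 0], [255, -0.8, 0, 0, 0, 0, 0], [255, -0.8, 0, 0, 0, 0, 0]]]}}

```text
time_s: 6.63
eef_pos: [0.545, -0.2387, 0.2057]
orientation: [-0.702, -0.084, 0.703, -0.084]
force: [0.0, -0.8, 0.5]
opening: 0.0
```

Request:
{"api": "servo_tool", "payload": {"series": [[[255, -0.5, 0.5, 0.5, 0, 0, 0], [255, 0, 0.8, 0.5, 0, 0, 0], [255, 0, 0.8, 0.5, 0, 0, 0], [255, 0, 0.8, 0.5, 0, 0, 0], [255, 0, 0.8, 0.5, 0, 0, 0], [255, 0, 0.8, 0.5, 0, 0, 0], [255, 0, 0, 0, 0, 0, 0], [255, 0, 0, 0, 0, 0, 0]]]}}

```text
time_s: 7.3
eef_pos: [0.4889, -0.3924, 0.2192]
orientation: [-0.702, -0.084, 0.703, -0.083]
force: [0.5, -0.3, -0.4]
opening: 0.0002
```

```bash
python3 -c "
from h import *
import cv2
rep()
for n in('top','side'):
    cv2.imwrite(f'pics/{n}4.png',robot.read_camera(n)[:,:,::-1])
cv2.imwrite('pics/c4.png',cv2.resize(cv2.hconcat([cv2.imread('pics/top4.png'),cv2.imread('pics/side4.png')]),(800,300)))
print('handle px top at 80:',proj('top',H0-.08*np.array([.971,.2385,0])),'side',proj('side',H0-.08*np.array([.971,.2385,0])))
a=cv2.imread('pics/side4.png')[120:270,260:440]
cv2.imwrite('pics/c4b.png',cv2.resize(a,None,fx=4,fy=4,interpolation=cv2.INTER_CUBIC))"
```

```text
t 7.3 tcp [ 0.4889 -0.3924  0.2192] local rel handle mm [-143.7 -136.   129.2] F local [ 0.5 -0.5 -0.4] open 0.0002
yaw of -z 13.52 down [-0.001  0.001 -1.   ]
handle px top at 80: [424.48782826 258.91829079] side [381.94655399 164.79085445]
```

View pics/c4.png

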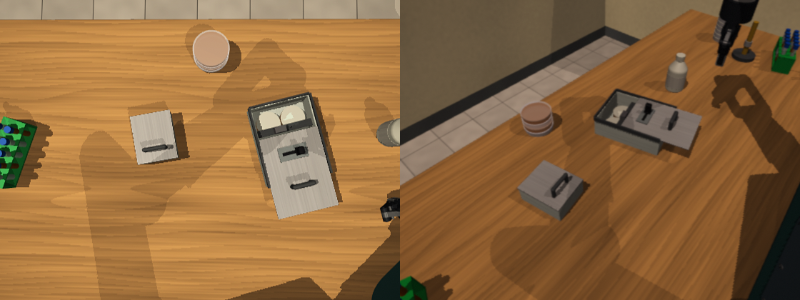

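View pics/c4b.png

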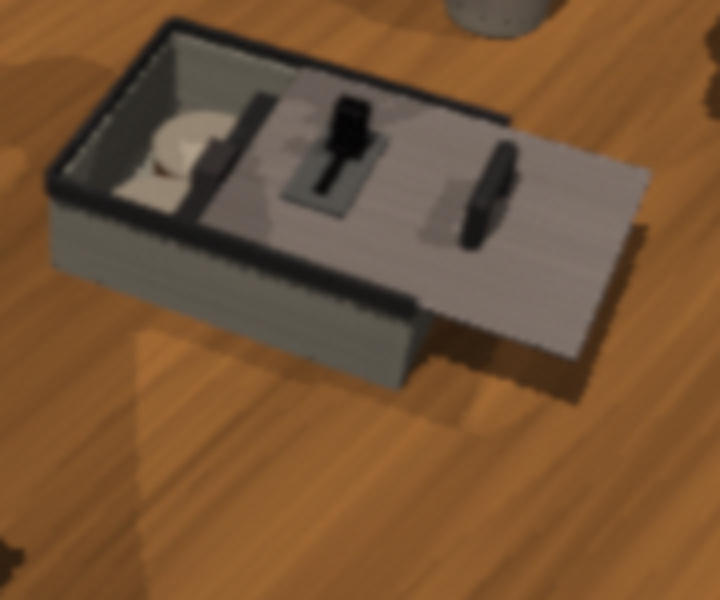

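With the cover 80 mm open, the handle should appear at (382,165) in the side image. It is seen at about (382,167), so the cover is fully open. The small box hasn't moved and the arm is clear.

```bash
python3 -c "
from cell import robot
print(robot.hand_in())"
```

```text
the job is handed in; nothing more can be done
None
```

The large dish box's cover is fully open, and I handed the job in at about 7.3 s of the 51 s allowed. No verdict is reported at hand-in.

- **What I did:** I hooked the closed fingers behind the bar handle and pulled gently. The cover slid with only 1–2 N of drag, so the catch was not holding it and I never touched it. I pulled until it met its stop, where the force rose to about 5 N, then backed off 12 mm and lifted the arm clear.
- **Last checks:** The handle shows at about (382,167) px in the side image; an 80 mm opening predicts (382,165). The arm is clear, with only about 0.5 N on the sensor, which is noise. By eye, the small box stands where it was; I did not measure it.
- **Disagreement:** Contact with the bar was expected at about 17 mm behind the handle's measured position. The force was too small to see it happen, so the pictures and the rise at the stop confirmed the opening.

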